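# Stand the press weight on its ballasted end

### The arm

A 6-joint arm with a two-finger parallel gripper is mounted at the origin on the work surface. World frame = base frame: x ahead of the robot, y to its left, z up, the work surface at z = 0. Lengths are in mm, angles in rad, forces in N, time in s.
With the tool pointing down it reaches from about 275 to 825 mm from the base axis. Payload 4.9 kg.
Tool frame: the origin (TCP) lies at the very end of the fingers, on their centre line; the grasp point (between the pads) lies 19 mm behind it; z points along the fingers, y is the direction in which the jaws open and shut (so a half turn about z gives the same grasp; the last joint's range is limited). The gripper opens to 85 mm and grips with 20 to 120 N. Pads are 22 mm wide; open, the fingers measure 114 mm over their backs; the gripper's body (76 mm by 85 mm) begins 54 mm behind the grasp point. The pads swing forward as they close: fully open they stand 13 mm farther back than shut.
Start: joints at [-1.269, 0.326, -0.193, 1.052, 0, 1.437], TCP at [232.188, -498.605, 231.281] pointing down, gripper open.
Joint ranges: [-2.65, 2.65], [-0.97, 1.79], [-1.3, 1.35], [-1.93, 2.1], [-1.47, 1.37], [-3.14, 3.14]. Speed limits (rad/s): [2.57, 2.57, 3.14, 3.14, 3.14, 3.14].

### API

Orientations are given as [roll, pitch, yaw] about the fixed x, y, z axes, in that order (R = Rz(yaw) Ry(pitch) Rx(roll)).
In Python, from bench import bot, solve_ik, imaging gives the robot as it stands. Calls block until the motion is done:
- bot.move_ptp(position, orientation): joint-space move of the TCP to a pose.
- bot.movel(position, rot=None, max_speed=150, threshold=None): straight line of the TCP; rot=None keeps the orientation; max_speed is the mean speed in mm/s. With threshold (N) it stops when the force on the tool has changed by that much, and returns True; else False.
- bot.move_j(angles): joint-space move.
- bot.grip(opening, effort=None): opening from 0.0 (shut) to 1.0 (fully open); effort is the grip in N (None keeps the last); returns when the fingers have stopped.
- bot.dwell(seconds).
- solve_ik(position, orientation): joint angles nearest the present ones, or None.
- bot.get_state(): the state.
- imaging.capture(name): name is "scene" or "top" or "wrist"; returns the picture (480x640x3 uint8, blue, green, red); there is no depth.
- imaging.camera_model(name): a dict with "K" (3x3 intrinsics, pixels), "position" and "rotation" of the camera in the world. Camera axes: x right, y up, looking along -z (the intrinsics and any distortion apply to the point x, -y, -z); pixel columns grow to the right and rows downward; lengths in mm; the calibration is good to about 2 mm. A picture is of the moment at which its call begins: read the wrist's pose just before it. camera_model takes no time and is no camera call; for the wrist camera it gives the pose at the moment of the call.
A pose or a line that the arm cannot do raises bot.IKError and nothing moves.
- bot.sign_off(): hands the job in, once; it reports no verdict.
The state is a dict: "t": time; "qpos": joint angles; "joint_velocities": joint speeds; "effort": joint torques, N m; "tcp_pos": TCP position; "orientation": TCP orientation; "contact_force": force on the tool from outside, world axes, zero at the start; "wrist_torque": the same for the moment, N m; "opening": opening from 0.0 (shut) to 1.0 (fully open).
Only numpy, scipy, OpenCV 4.12 (cv2) and the standard library are available. Lean on these libraries where they do the work, as an engineer would, in place of code of your own. Each camera call takes 0.05 s, during which the arm holds its last target.

### The job

Slide the plywood panel fully home into the corner fence of the gluing fixture, flush against both bars. Then lift the white press weight level by its middle, well clear of its rest, to feel which of its two like-looking ends is the heavy one, and stand it heavy end down on the middle of the white plate on the panel, so that it stays upright by itself when released. When it stands, press the button of the glue timer right down and let it come up again; leave the things lying around undisturbed.

Things in the scene. Friction and masses are not known exactly. Their poses are not given: they have to be found in the camera images.
- fence_corner (a point): inner corner of the fence, on top of the fixed perforated grey plate (18 mm thick, reaching 270 mm along -x and 235 mm along -y from here). +x points to the far bar, +y to the left bar, z up. The aluminium bars are 20 mm wide, 22 mm high above the plate; the far bar runs 180 mm along -y, the left bar 200 mm along -x.
- panel_centre (a point): centre of the upper face of the loose plywood panel, 160 mm along its x, 120 mm along its y, 12 mm thick, about 220 g. It starts on the fixture plate, 25 to 65 mm short of each bar, turned by up to 0.12 rad. Home: its far and left edges touch the bars, its centre 80 mm along -x and 60 mm along -y from the fence corner.
- plate_top (a point): centre of the top of the white printed plate, 60 x 60 x 4 mm, fixed on the middle of the panel (4 mm above the panel's upper face); the weight is stood here.
- weight_centre (a point): middle of the white press weight: closed square bar 120 mm long along its x, 32 mm square, a thin grey line around its middle. The ends look alike: shallow domes 5 mm high, tip radius 51 mm. About 245 g; a hidden slug in one end (either, it changes from start to start) loads a level grip at the middle with about 0.07 N m towards the heavy end. It starts on the rest, middle 36 mm above the table.
- rest: fixed white printed rest under the weight, 90 mm along its x (as the weight), 24 mm wide (narrower than the weight), 20 mm high; its origin is the centre of its underside, on the table. Two 12 mm wide feet, 36 mm either side of its middle, carry the weight.
- button (a joint): travel of the timer's white round push button (32 mm across), m: 0 when up, 0.006 fully down; a spring of about 5 N returns it. Pressed when beyond 0.004.
- button_top (a point): centre of the top of the button, on a grey timer box 70 x 70 x 22 mm that is fixed on the table. Press straight down.
- motor: bystander: loose stepper motor, to be left alone; origin at its underside
- bracket: bystander: loose printed bracket, to be left alone; origin at its underside
- bottle1: bystander: loose right-hand water bottle, to be left alone; origin at its underside
- bottle2: bystander: loose left-hand water bottle, to be left alone; origin at its underside
- driver: bystander: loose screwdriver, to be left alone; origin at its underside
- offcut: bystander: loose plywood offcut, to be left alone; origin at its underside
- cup: bystander: loose paper cup, to be left alone; origin at its underside
- weight: the press weight; origin 16 mm below weight_centre as it lies on the rest, axes as there. Its centre of mass lies about 29 mm from the middle towards the heavy end. Stood on that end it stays upright and rights itself from a lean of up to about 15 degrees, rocking for a second; stood on the light end it falls over.

How it is judged (in metres and radians):
On the way, in this order (a step that is already met when the one before it is completed fails the run):
1. the panel is home in the corner fence (x of panel_centre in the frame of fence_corner above -0.084 m and y of panel_centre in the frame of fence_corner above -0.064 m and angle between the x axis of panel_centre and the x axis of fence_corner, either way round below 0.035 rad and z of panel_centre in the frame of fence_corner below 0.016 m), for 0.2 s.
2. the weight is held level by its middle, clear of its rest (height (world z) of weight_centre above 0.06 m and distance between the grasp point and weight_centre below 0.025 m and angle between weight_centre's own x axis and vertical between 1.22 and 1.92 rad), for 0.2 s.
3. the weight stands upright by itself on the white plate ((angle between weight_centre's own x axis and vertical below 0.15 rad or angle between weight_centre's own x axis and vertical above 2.99 rad) and horizontal distance between weight_centre and plate_top below 0.022 m and z of weight_centre in the frame of plate_top between 0.054 and 0.066 m and contact force between the fingers and weight below 0.05 N and angular speed of weight below 0.5 rad/s), for 0.3 s.
4. the timer button is pressed down while the weight stands (value of joint button above 0.004 m and (angle between weight_centre's own x axis and vertical below 0.15 rad or angle between weight_centre's own x axis and vertical above 2.99 rad) and horizontal distance between weight_centre and plate_top below 0.022 m and z of weight_centre in the frame of plate_top between 0.054 and 0.066 m and contact force between the fingers and weight below 0.05 N), for 0.05 s.
At the end, for the whole second after the job is handed in: The panel is home in the corner (within 4 mm of touching each bar, square to them within 2 degrees), the weight stands by itself upright (within 8.5 degrees) and still on the white plate, its middle within 22 mm of the plate's centre, and the button is up again (all of step 1 and (angle between weight_centre's own x axis and vertical below 0.15 rad or angle between weight_centre's own x axis and vertical above 2.99 rad) and horizontal distance between weight_centre and plate_top below 0.022 m and z of weight_centre in the frame of plate_top between 0.054 and 0.066 m and contact force between the fingers and weight below 0.05 N and linear speed of weight below 0.03 m/s and angular speed of weight below 0.4 rad/s and value of joint button below 0.0015 m).
It fails at once if one of the things lying around (motor, bracket, bottles, screwdriver, offcut, cup) is moved by more than 30 mm (distance of any of motor, bracket, bottle1, bottle2, driver, offcut, cup from where it was at the start of the episode above 0.03 m).
It also fails if it takes over 72 s, if anything falls off the work surface, if the arm or the gripper's body presses on something with over 40 N, if the wrist force passes 120 N, or if a joint passes its speed limit or range.

## Working session

There is one attempt and no reset: what is moved stays moved. The work goes in short steps, each a Python script; the robot and the scene stay as the last script left them, time stands still between calls to the robot, and variables do not carry over. Pictures are saved under pics/ and viewed, and the job is handed in when it is done.

```bash
ls; mkdir -p pics; python3 - <<'E'
from bench import bot, imaging
import cv2
for n in ["scene","top","wrist"]:
    m=imaging.camera_model(n); print(n,m)
    cv2.imwrite(f"pics/{n}0.png",imaging.capture(n))
print(bot.get_state())
E
```

```text
pics
scene {'K': array([[438.14089114,   0.        , 314.10204555],
       [  0.        , 438.14089114, 239.26710523],
       [  0.        ,   0.        ,   1.        ]]), 'position': array([1297.8800162 , -231.91653707,  592.06229068]), 'rotation': array([ 0.98949717, -0.01425875,  1.30909949])}
top {'K': array([[609.20213575,   0.        , 319.8881087 ],
       [  0.        , 609.20213575, 250.86276986],
       [  0.        ,   0.        ,   1.        ]]), 'position': array([ 271.30935789,   -4.79348142, 1276.24703565]), 'rotation': array([ 0.19453031,  0.02444881, -1.57301994])}
wrist {'K': array([[347.61609122,   0.        , 314.37469318],
       [  0.        , 347.61609122, 239.00054323],
       [  0.        ,   0.        ,   1.        ]]), 'position': array([ 306.67102322, -463.63069455,  374.03297647]), 'rotation': array([-3.23427852e-01, -2.31355032e-04, -1.13511640e+00])}
{'t': 0.15, 'qpos': array([-1.26921509e+00,  3.26788868e-01, -1.93334404e-01,  1.05197218e+00,
       -1.06145883e-05,  1.43661038e+00]), 'joint_velocities': array([ 0.00040217, -0.00234723,  0.00012961,  0.00164137,  0.00118776,
        0.00021612]), 'effort': array([ 1.03891616e-03, -4.43702888e+01,  2.62665385e+01,  1.04654906e-02,
       -2.66348779e-04,  2.02543113e-06]), 'tcp_pos': array([ 232.04657583, -498.18822969,  230.68091206]), 'orientation': array([-3.14030378e+00, -1.63282842e-04,  4.35767085e-01]), 'contact_force': array([ 0.29599652, -0.03038715,  0.36791817]), 'wrist_torque': array([-0.00359411,  0.00397593,  0.01686907]), 'opening': 1.002820462301781}
```

View pics/top0.png

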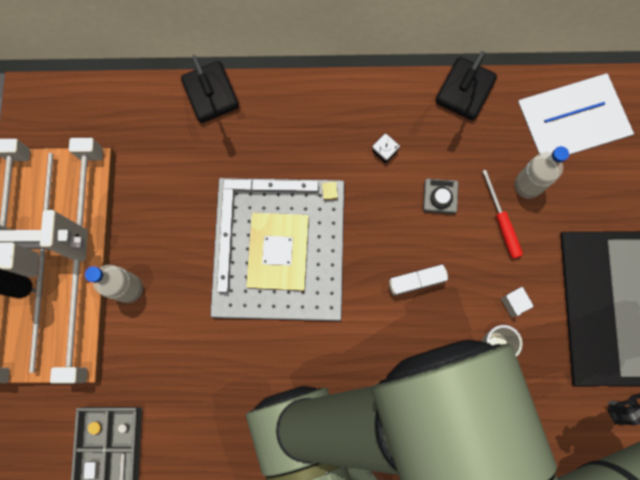

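View pics/scene0.png

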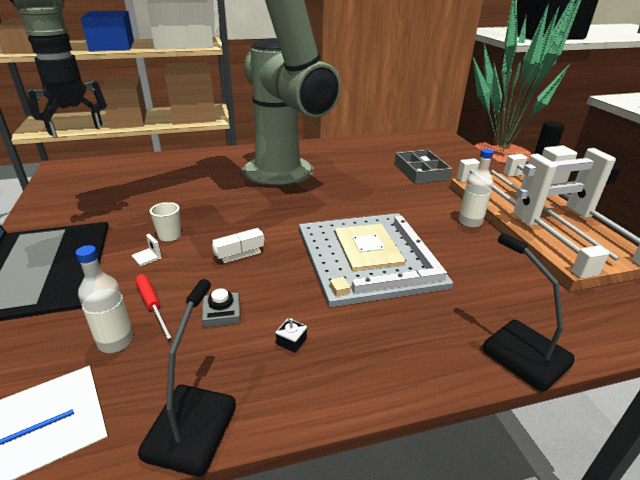

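View pics/wrist0.png

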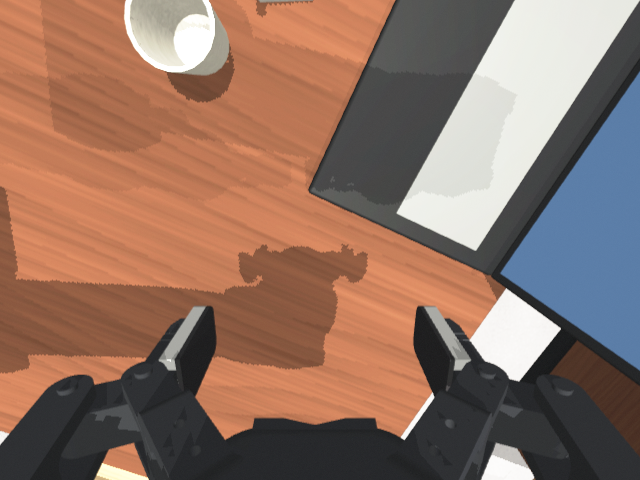

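The top view shows the fixture at about (280,250), the weight (418,281), the timer (441,197), and the offcut at the end of the far bar (330,190). I'll crop in closer.

```bash
cat > h.py <<'E'
import numpy as np, cv2
from scipy.spatial.transform import Rotation as R
def ray(m,u,v):
    d=np.linalg.inv(m["K"])@[u,v,1.]; d=np.array([d[0],-d[1],-d[2]])
    return R.from_euler("xyz",m["rotation"]).as_matrix()@d
def px(m,u,v,z):
    d=ray(m,u,v); p=np.array(m["position"]); return p+d*(z-p[2])/d[2]
def proj(m,p):
    c=R.from_euler("xyz",m["rotation"]).as_matrix().T@(np.array(p,float)-m["position"]); q=m["K"]@[c[0],-c[1],-c[2]]; return q[:2]/q[2]
def crop(img,x0,y0,x1,y1,s,name):
    c=cv2.resize(img[y0:y1,x0:x1],None,fx=s,fy=s,interpolation=cv2.INTER_CUBIC)
    for x in range((x0+9)//10*10,x1,10):
        cv2.line(c,((x-x0)*s,0),((x-x0)*s,12 if x%50==0 else 6),(0,0,255),1)
        if x%20==0: cv2.putText(c,str(x),((x-x0)*s-10,22),0,.35,(0,0,255),1)
    for y in range((y0+9)//10*10,y1,10):
        cv2.line(c,(0,(y-y0)*s),(6,(y-y0)*s),(0,0,255),1)
        if y%20==0: cv2.putText(c,str(y),(8,(y-y0)*s+4),0,.35,(0,0,255),1)
    cv2.imwrite(name,c)
E
python3 - <<'E'
import cv2; from h import *
i=cv2.imread("pics/top0.png")
crop(i,205,170,355,325,4-0,"pics/c1.png")
crop(i,370,130,530,260,5,"pics/c2.png")
crop(i,380,250,540,360,5,"pics/c3.png")
E
```

```text
(no output)
```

View pics/c1.png

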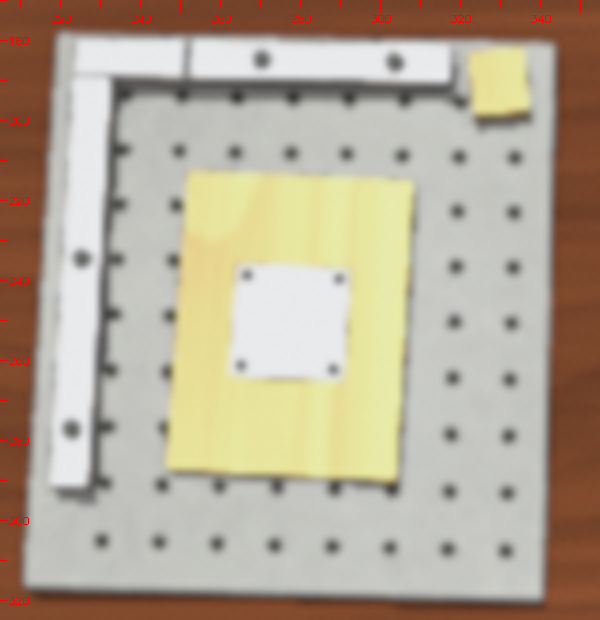

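View pics/c2.png

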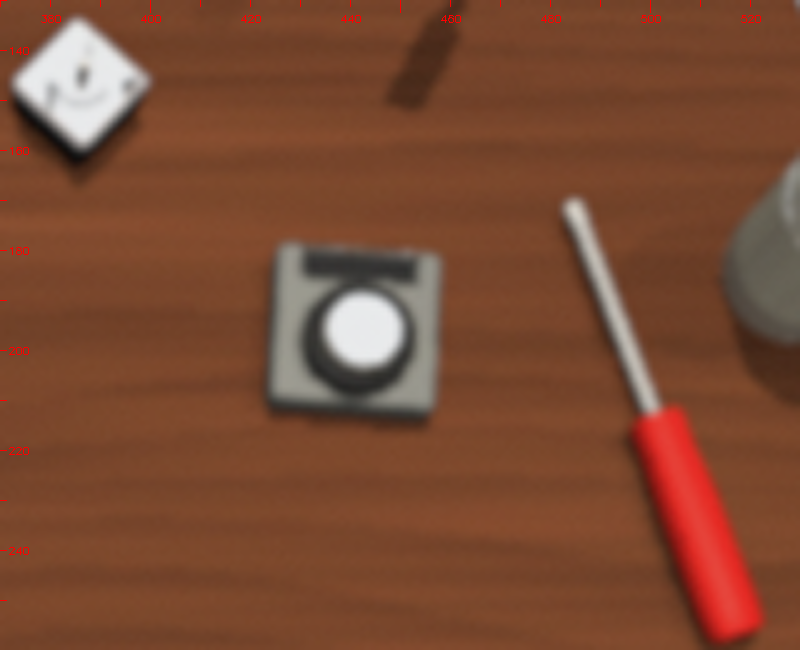

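View pics/c3.png

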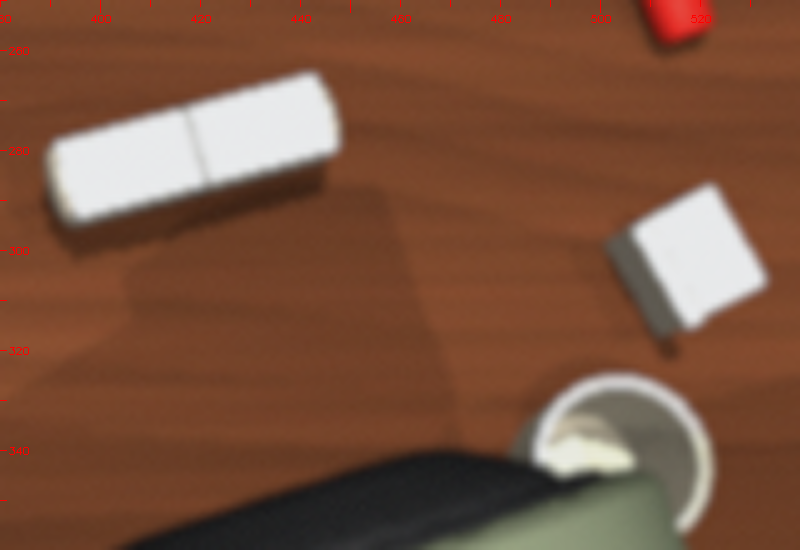

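```bash
python3 - <<'E'
from bench import imaging
from h import *
m=imaging.camera_model("top"); s=imaging.camera_model("scene")
np.set_printoptions(precision=1,suppress=True)
C=lambda x,y,z:px(m,205+x/4,170+y/4,z)
print("fix");F=[C(57,33,18),C(555,43,18),C(543,602,18),C(23,590,18)]
for p in F: print(p)
for a,b in zip(F,F[1:]+F[:1]): print(np.linalg.norm(a-b),np.degrees(np.arctan2(*(b-a)[1::-1])))
print("bars"); 
for q in [(112,77),(448,84),(88,487)]: print(C(*q,40))
print("panel");P=[C(187,170,30),C(413,181,30),C(398,482,30),C(166,469,30)]
for p in P: print(p)
for a,b in zip(P,P[1:]+P[:1]): print(np.linalg.norm(a-b),np.degrees(np.arctan2(*(b-a)[1::-1])))
print("mean",np.mean(P,0)); print("plate",np.mean([C(*q,34) for q in [(236,263),(348,270),(343,381),(230,375)]],0))
W=lambda x,y,z:px(m,380+x/5,250+y/5,z)
print("weight",[W(*q,52) for q in [(48,145),(320,72),(340,150),(75,222),(186,105),(210,187)]])
B=lambda x,y,z:px(m,370+x/5,130+y/5,z)
for z in (22,30,36): print("button",z,B(363,327,z),proj(s,B(363,327,z)))
print("box",[B(*q,22) for q in [(278,243),(440,255),(429,410),(268,402)]])
print("offcut",[C(*q,30) for q in [(470,52),(526,50),(530,108),(474,115)]])
i=cv2.imread("pics/scene0.png")
crop(i,190,220,310,330,6,"pics/c4.png")
E
```

```text
fix
[681.2 243.1  18. ]
[672.8 -26.3  18. ]
[373.  -17.2  18. ]
[380.3 251.8  18. ]
269.4857260156946 -91.77513013753665
299.93575861992326 178.2605738391571
269.04601644883047 88.44073911022625
300.9500199223494 -1.6554696148026182
bars
[649.4 208.7  40. ]
[643.8  30.7  40. ]
[430.9 215.5  40. ]
panel
[600.8 169.3  30. ]
[593.8  49.5  30. ]
[434.  57.  30.]
[441.4 177.1  30. ]
119.96394643424806 -93.35867215507491
159.99193591649845 177.31401343187386
120.27266236769482 86.46714109394463
159.62298816639156 -2.795050498846348
mean [517.5 113.2  30. ]
plate [517.6 113.8  34. ]
weight [array([ 453.6, -116.4,   52. ]), array([ 482.9, -227.3,   52. ]), array([ 450.9, -234. ,   52. ]), array([ 422.2, -126.5,   52. ]), array([ 469.6, -172.7,   52. ]), array([ 436.1, -181.2,   52. ])]
button 22 [ 636.9 -236.    22. ] [219.1 303.8]
button 30 [ 634.6 -234.5   30. ] [219.4 299.7]
button 36 [ 632.9 -233.4   36. ] [219.6 296.7]
box [array([ 674.6, -201.3,   22. ]), array([ 668.5, -270. ,   22. ]), array([ 600.3, -262.2,   22. ]), array([ 604.4, -194.6,   22. ])]
offcut [array([664.4,  19.2,  30. ]), array([665.2, -10.6,  30. ]), array([633.2, -12.5,  30. ]), array([629.6,  17.2,  30. ])]
```

View pics/c4.png

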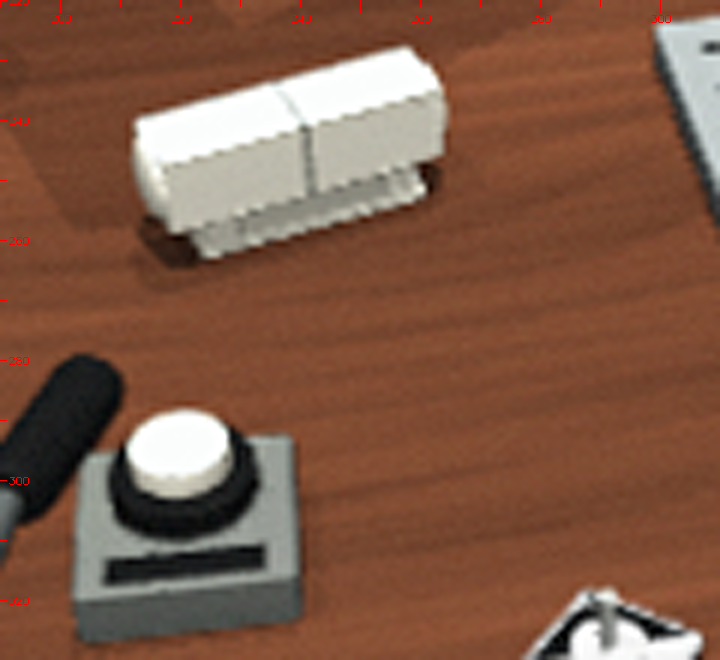

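Measured dimensions match the stated sizes (panel 160x120, plate about 270x300). Fence yaw is about -0.030 rad with its corner at (649.4, 208.7), and the panel needs about +49/+39 mm. The weight is at (453,-177), yaw about -75.4°. Next is the x push with the fingers closed.

```bash
cat >> h.py <<'E'
FY=-0.030
ux=np.array([np.cos(FY),np.sin(FY),0]); uy=np.array([-np.sin(FY),np.cos(FY),0])
CORN=np.array([649.4,208.7,18.])
def fen(x,y,z): return CORN+ux*x+uy*y+[0,0,z]
def tofen(p): d=np.array(p)-CORN; return np.array([d@ux,d@uy,d[2]])
DOWN=[np.pi,0,FY]
def st(bot):
    s=bot.get_state(); print("t %.2f"%s["t"],"tcp",s["tcp_pos"].round(1),"f",s["contact_force"].round(1),"op %.3f"%s["opening"], "fen",tofen(s["tcp_pos"]).round(1)); return s
E
python3 - <<'E'
from bench import bot, imaging, solve_ik
from h import *
bot.grip(0.0,40)
# panel now in fence frame
c=tofen([517.5,113.2,30]); print("panel",c)
y=c[1]-1
p=fen(c[0]-80-35,y,90)
print(solve_ik(list(p),DOWN))
bot.move_ptp(list(p),DOWN); st(bot)
print(bot.movel(list(fen(c[0]-115,y,6)),max_speed=120,threshold=6)); st(bot)
print(bot.movel(list(fen(-160-5,y,6)),max_speed=50,threshold=9)); st(bot)
bot.dwell(0.2);st(bot)
cv2.imwrite("pics/t1.png",imaging.capture("top")); crop(imaging.capture("top"),205,170,355,325,4,"pics/t1c.png")
E
```

```text
panel [-128.97607918  -99.4134347    12.        ]
[ 0.10312258  0.22615279 -0.69259659  0.65204694  0.         -3.00847007]
t 4.60 tcp [402.7 115.5 108. ] f [-0.1 -0.   0.4] op -0.001 fen [-243.8 -100.6   90. ]
False
t 5.45 tcp [402.9 115.7  24.3] f [ 0.5 -0.7 -0.8] op -0.006 fen [-243.6 -100.4    6.3]
True
t 6.88 tcp [477.1 113.2  23.3] f [-0.5  0.4  0.6] op -0.005 fen [-169.4 -100.6    5.3]
t 7.08 tcp [476.3 113.2  22.9] f [-0.7  0.1 -0.7] op -0.002 fen [-170.1 -100.6    4.9]
```

View pics/t1.png

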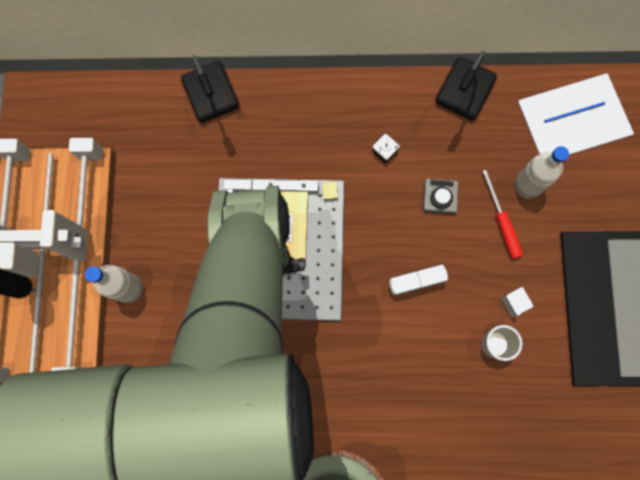

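```bash
python3 - <<'E'
from bench import bot, imaging, solve_ik
from h import *
bot.movel(list(fen(-182,-100.6,6)),max_speed=150)
bot.movel(list(fen(-182,-100.6,40)),max_speed=150)
bot.movel(list(fen(-76,-205,40)),max_speed=200)
print(bot.movel(list(fen(-76,-205,5.5)),max_speed=120,threshold=6)); st(bot)
print(bot.movel(list(fen(-76,-125,5.5)),max_speed=50,threshold=9)); st(bot)
bot.dwell(0.15);st(bot)
bot.movel(list(fen(-76,-160,6)),max_speed=150)
bot.movel(list(fen(-76,-160,40)),max_speed=150)
bot.movel(list(fen(-190,-62,40)),max_speed=200)
bot.movel(list(fen(-190,-62,5.5)),max_speed=120,threshold=6); st(bot)
print(bot.movel(list(fen(-164,-62,5.5)),max_speed=40,threshold=9)); st(bot)
bot.movel(list(fen(-190,-62,7)),max_speed=150)
bot.movel(list(fen(-190,-62,60)),max_speed=150); st(bot)
i=imaging.capture("scene");cv2.imwrite("pics/s2.png",i); crop(i,290,200,460,310,4,"pics/s2c.png")
m=imaging.camera_model("wrist");cv2.imwrite("pics/w2.png",imaging.capture("wrist"));print(m)
E
```

```text
Traceback (most recent call last):
bench.IKError: the arm cannot follow that straight line within its joint ranges
```

```bash
sed -i 's/^DOWN=.*/DOWN=[np.pi,0,FY+np.pi]/' h.py; cat > s.py <<'E'
from bench import bot, imaging, solve_ik
from h import *
st(bot)
print(solve_ik(list(fen(-76,-205,50)),DOWN))
bot.move_ptp(list(fen(-76,-205,50)),DOWN);st(bot)
print(bot.movel(list(fen(-76,-205,5.5)),max_speed=120,threshold=6)); st(bot)
print(bot.movel(list(fen(-76,-125,5.5)),max_speed=50,threshold=9)); st(bot)
bot.dwell(0.15);st(bot)
bot.movel(list(fen(-76,-160,6)),max_speed=150)
bot.movel(list(fen(-76,-160,40)),max_speed=150)
bot.movel(list(fen(-190,-62,40)),max_speed=200)
bot.movel(list(fen(-190,-62,5.5)),max_speed=120,threshold=6); st(bot)
print(bot.movel(list(fen(-164,-62,5.5)),max_speed=40,threshold=9)); st(bot)
bot.movel(list(fen(-190,-62,7)),max_speed=150)
bot.movel(list(fen(-190,-62,60)),max_speed=150); st(bot)
i=imaging.capture("scene");cv2.imwrite("pics/s2.png",i); crop(i,290,200,460,310,4,"pics/s2c.png")
m=imaging.camera_model("wrist");cv2.imwrite("pics/w2.png",imaging.capture("wrist"));print(m)
E
python3 s.py
```

```text
t 7.80 tcp [465.6 113.7  58.4] f [ 0.1  0.5 -0.8] op -0.000 fen [-180.9 -100.5   40.4]
[-0.119397    0.51551558 -0.35800041  0.69728034  0.         -0.089397  ]
t 10.28 tcp [567.1   6.2  67.8] f [-0.9 -0.7  0.6] op -0.003 fen [ -76.2 -204.9   49.8]
False
t 10.81 tcp [567.2   6.1  23.5] f [-0.  -0.9  0.8] op 0.000 fen [ -76.1 -204.9    5.5]
False
t 12.56 tcp [569.7  84.6  23.6] f [-0.2 -5.5  3. ] op -0.000 fen [ -75.9 -126.4    5.6]
t 12.71 tcp [569.7  84.6  23.6] f [-0.7 -5.9  3.2] op 0.002 fen [ -75.9 -126.4    5.6]
t 14.80 tcp [457.8 151.8  23.2] f [-0.6  0.3 -0.8] op 0.001 fen [-189.8  -62.6    5.2]
True
t 15.34 tcp [478.3 151.8  23.3] f [-0.3  0.5  1. ] op -0.003 fen [-169.4  -62.     5.3]
t 16.12 tcp [458.4 152.4  78. ] f [ 0.6  0.2 -0.8] op -0.001 fen [-189.2  -62.    60. ]
{'K': array([[347.61609122,   0.        , 314.37469318],
       [  0.        , 347.61609122, 239.00054323],
       [  0.        ,   0.        ,   1.        ]]), 'position': array([376.71372501, 154.92280324, 221.09180105]), 'rotation': array([-0.32109712,  0.00169425,  1.54066247])}
```

View pics/s2c.png

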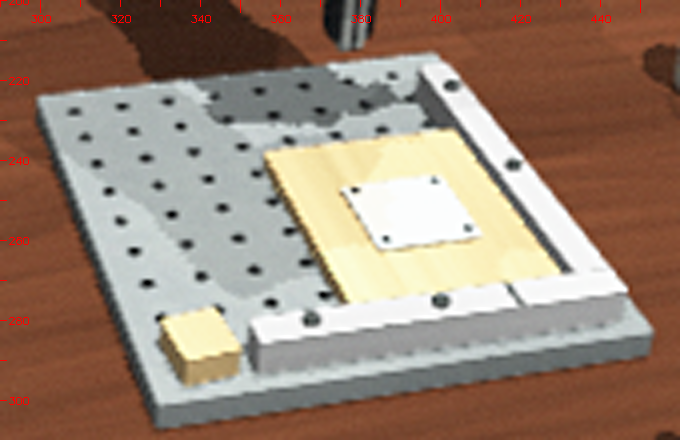

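View pics/w2.png

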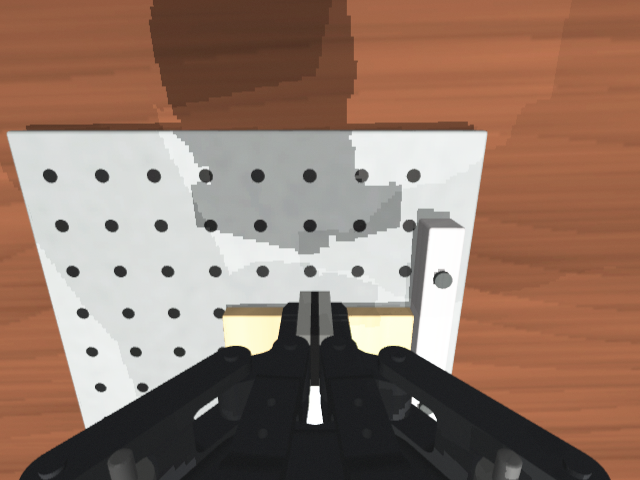

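The panel looks seated on both bars. I'll move over the weight, check the panel from the top camera, and refine the weight position with the wrist camera. I'll also test whether horizontal-tool placing poses are reachable.

```bash
cat > s.py <<'E'
from bench import bot, imaging, solve_ik
from h import *
o=[np.pi,0,np.radians(104.6)]
print(solve_ik([452.7,-176.5,150],o)); print(solve_ik([452.7,-176.5,150],[np.pi,0,np.radians(-75.4)]))
bot.movel(list(fen(-200,-62,130)),max_speed=200)
bot.move_ptp([452.7,-176.5,150],o)
bot.grip(1.0,60)
st(bot)
i=imaging.capture("top");cv2.imwrite("pics/t3.png",i); crop(i,205,170,355,325,4,"pics/t3c.png")
m=imaging.camera_model("wrist");i=imaging.capture("wrist");cv2.imwrite("pics/w3.png",i);
np.save("w3.npy",m,allow_pickle=True)
# place feasibility
pl=fen(-80,-60,0)
for tilt in (0,10,15,20,30):
  for a in (-60,-30,0,15,30,60,90,120,-90):
    for f in (1,-1):
      ar=np.radians(a);t=np.radians(tilt)
      z=np.array([np.cos(ar)*np.cos(t),np.sin(ar)*np.cos(t),-np.sin(t)]); y=f*np.array([-np.sin(ar),np.cos(ar),0]); x=np.cross(y,z)
      e=R.from_matrix(np.c_[x,y,z]).as_euler("xyz")
      q=solve_ik(list(np.array([pl[0],pl[1],94])+19*z),list(e))
      if q is not None: print(tilt,a,f,np.round(q,2))
E
python3 s.py
```

```text
[-0.52381424  0.28436754 -0.47815931  0.80826948  0.          0.79216402]
[-0.52381424  0.28436754 -0.47815931  0.80826948  0.         -2.34942863]
t 18.76 tcp [ 452.7 -176.5  150. ] f [-0.5  0.2 -0.1] op 1.001 fen [-185.1 -391.   132. ]
0 -60 1 [ 0.62  1.29  0.07  1.92 -1.47 -3.14]
0 -60 -1 [ 0.62  1.29  0.07  1.92 -1.47  0.  ]
0 90 1 [-0.36  1.29  0.07  1.92  1.21 -3.14]
0 90 -1 [-0.36  1.29  0.07  1.92  1.21  0.  ]
10 -60 1 [ 0.62  0.97 -0.23  0.86 -1.37  2.07]
10 -60 -1 [ 0.62  0.97 -0.23  0.86 -1.37 -1.07]
10 -30 1 [ 0.56  1.02 -1.02 -1.68 -1.06  0.32]
10 -30 -1 [ 0.56  1.02 -1.02 -1.68 -1.06 -2.82]
10 60 1 [-0.38  0.86 -0.97 -0.94  1.35 -0.88]
10 60 -1 [-0.38  0.86 -0.97 -0.94  1.35  2.26]
10 90 1 [-0.35  1.1  -0.05  1.51  1.18 -2.7 ]
10 90 -1 [-0.35  1.1  -0.05  1.51  1.18  0.44]
10 120 1 [-0.23  1.35  0.53  2.07  0.8  -2.96]
10 120 -1 [-0.23  1.35  0.53  2.07  0.8   0.18]
10 -90 1 [ 0.55  1.33  0.51  1.99 -1.    2.86]
10 -90 -1 [ 0.55  1.33  0.51  1.99 -1.   -0.28]
15 -60 1 [ 0.61  0.89 -0.3   0.68 -1.3   1.89]
15 -60 -1 [ 0.61  0.89 -0.3   0.68 -1.3  -1.25]
15 -30 1 [ 0.55  
[... 1292 characters left out ...]
  -3.02]
30 15 1 [ 0.04  0.73 -1.29 -1.49  0.19 -0.11]
30 15 -1 [ 0.04  0.73 -1.29 -1.49  0.19  3.03]
30 30 1 [-0.13  0.68 -1.24 -1.29  0.55 -0.37]
30 30 -1 [-0.13  0.68 -1.24 -1.29  0.55  2.78]
30 60 1 [-0.3   0.58 -0.86 -0.23  1.01 -1.15]
30 60 -1 [-0.3   0.58 -0.86 -0.23  1.01  1.99]
30 90 1 [-0.29  0.81 -0.26  0.97  0.98 -2.12]
30 90 -1 [-0.29  0.81 -0.26  0.97  0.98  1.03]
30 120 1 [-0.2   1.07  0.27  1.63  0.71 -2.62]
30 120 -1 [-0.2   1.07  0.27  1.63  0.71  0.52]
30 -90 1 [ 0.5   1.03  0.22  1.46 -0.86  2.41]
30 -90 -1 [ 0.5   1.03  0.22  1.46 -0.86 -0.74]<sys>:0: UserWarning: Gimbal lock detected. Setting third angle to zero since it is not possible to uniquely determine all angles.
```

View pics/t3c.png

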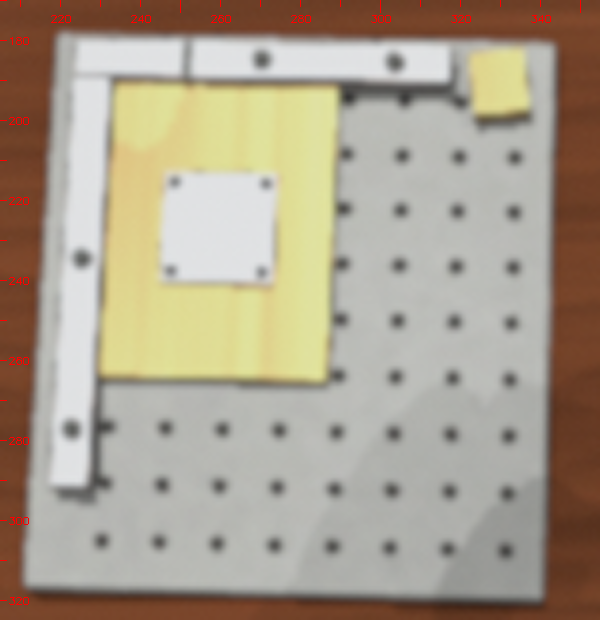

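View pics/w3.png

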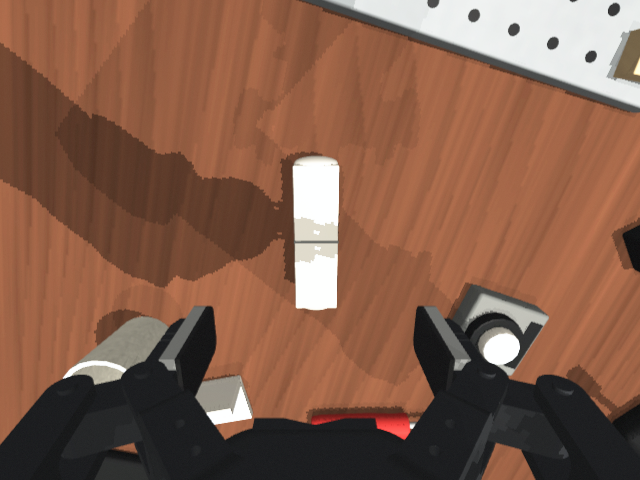

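```bash
python3 - <<'E'
from bench import imaging
from h import *
np.set_printoptions(precision=1,suppress=True)
m=imaging.camera_model("top");w=np.load("w3.npy",allow_pickle=True).item();s=imaging.camera_model("scene")
C=lambda x,y,z:px(m,205+x/4,170+y/4,z)
P=[C(112,82,30),C(340,86,30),C(328,383,30),C(100,377,30)]
print([tofen(p) for p in P]); c=np.mean(P,0); print("panel",c,tofen(c))
for a,b in zip(P,P[1:]+P[:1]): print(np.linalg.norm(a-b),np.degrees(np.arctan2(*(b-a)[1::-1])))
Q=np.mean([C(*q,34) for q in [(163,172),(276,174),(270,285),(160,281)]],0);print("plate",Q,tofen(Q))
print("weight",px(w,316.5,241,52),px(w,316,165,52),px(w,316,306,52))
# button triangulation
A=[];b=[]
for cam,u,v in [(m,442.6,195.4),(s,220,293.3),(w,500,346)]:
    d=ray(cam,u,v);d/=np.linalg.norm(d);M=np.eye(3)-np.outer(d,d);A.append(M);b.append(M@cam["position"])
x=np.linalg.lstsq(np.vstack(A),np.hstack(b),rcond=None)[0];print("button",x,[proj(c,x) for c in (m,s,w)])
E
```

```text
[array([ 0.2,  1.7, 12. ]), array([   0.5, -120.2,   12. ]), array([-159.9, -120. ,   12. ]), array([-159.6,   -0.9,   12. ])]
panel [567.9 151.3  30. ] [-79.7 -59.8  12. ]
121.93961781875522 -91.59038161045162
160.4048587472527 178.18578220569736
119.0894014543366 88.10610376143701
159.7882771061298 -0.7924450611130275
plate [568.3 152.2  34. ] [-79.4 -58.9  16. ]
weight [ 455.  -177.2   52. ] [ 440.7 -124.1   52. ] [ 468.3 -229.4   52. ]
button [ 630.9 -232.1   42.5] [array([442.5, 195.4]), array([219.8, 293.3]), array([500.2, 345.8])]
```

The panel measures (-79.7,-59.8) in the fence frame, so it is home. The triangulated button is at (631,-232,42.5). Now to pick the weight and feel it.

```bash
cat > s.py <<'E'
from bench import bot, imaging, solve_ik
from h import *
X=[454,-177.]
bot.movel(X+[50],max_speed=150)
print(bot.movel(X+[14],max_speed=80,threshold=6)); st(bot)
bot.grip(0.0,60); s=st(bot); a=[]
bot.movel(X+[14+65],max_speed=80); st(bot)
for _ in range(8):
    bot.dwell(0.06); s=bot.get_state(); a.append(np.r_[s["contact_force"],s["wrist_torque"]])
print(np.mean(a,0).round(3),np.std(a,0).round(3))
cv2.imwrite("pics/s4.png",imaging.capture("scene")); cv2.imwrite("pics/w4.png",imaging.capture("wrist"))
crop(cv2.imread("pics/s4.png"),180,170,320,290,5,"pics/s4c.png")
E
python3 s.py
```

```text
False
t 20.27 tcp [ 454.1 -177.1   14.2] f [ 0.7  0.6 -0.1] op 1.000 fen [-183.6 -391.4   -3.8]
t 20.82 tcp [ 454.2 -177.2   14.4] f [-1.7 -0.3  4.7] op 0.364 fen [-183.5 -391.6   -3.6]
t 21.78 tcp [ 453.6 -176.8   78.6] f [ 0.4  0.1 -2.5] op 0.370 fen [-184.1 -391.2   60.6]
[-0.01  -0.137 -2.439 -0.066 -0.017 -0.005] [0.55  0.616 0.342 0.028 0.029 0.032]
```

View pics/s4c.png

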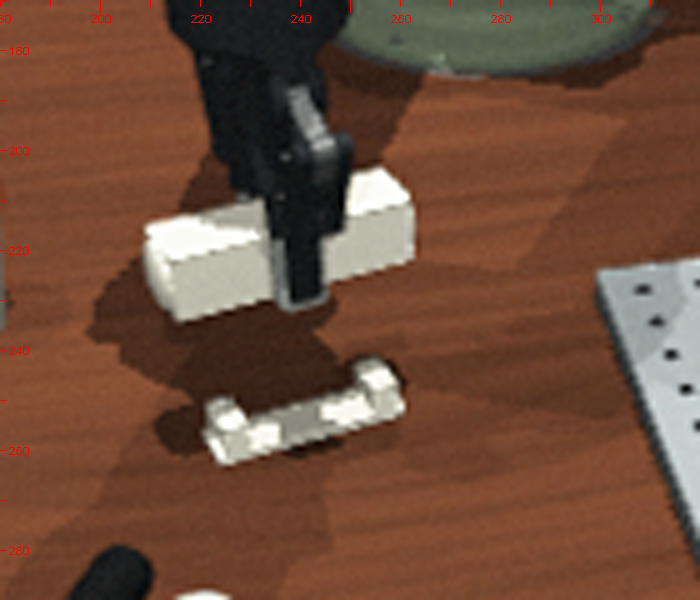

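View pics/w4.png

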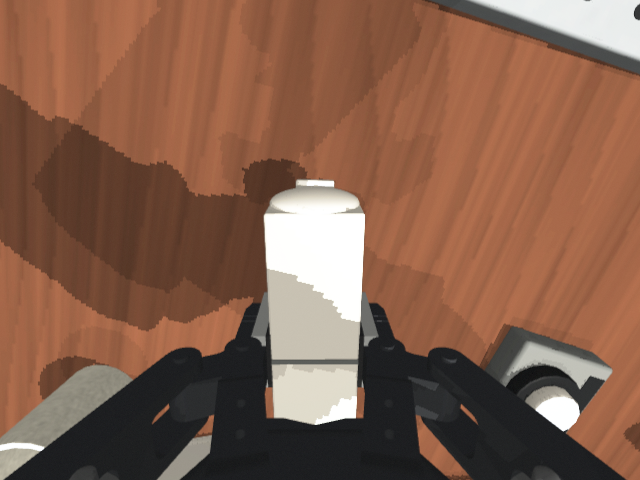

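The force reads -2.44 N and the torque (-0.066,-0.017) N·m, which matches the prediction (-0.068,-0.018) for the heavy end at +y. Now I'll search for placing poses with margin from the joint limits.

```bash
cat >> h.py <<'E'
LO=np.array([-2.65,-.97,-1.3,-1.93,-1.47,-3.14]);HI=np.array([2.65,1.79,1.35,2.1,1.37,3.14])
PL=np.array([568.1,151.6])
def ori(a,tilt,f):
    ar=np.radians(a);t=np.radians(tilt)
    z=np.array([np.cos(ar)*np.cos(t),np.sin(ar)*np.cos(t),-np.sin(t)]); y=f*np.array([-np.sin(ar),np.cos(ar),0]); x=np.cross(y,z)
    return list(R.from_matrix(np.c_[x,y,z]).as_euler("xyz")),z
E
python3 - <<'E' 2>/dev/null
from bench import bot, imaging, solve_ik
from h import *
for f in (1,-1):
 for tilt in (0.5,4,8,15):
  for a in list(range(30,150,10))+list(range(-120,-10,10)):
      e,z=ori(a,tilt,f)
      q=solve_ik(list(np.r_[PL,94]+19*z),e)
      if q is not None:
        mar=min(np.min(q-LO),np.min(HI-q))
        if mar>0.1: print(f,tilt,a,np.round(q,2),round(mar,2))
E
```

```text
1 4 90 [-0.36  1.22  0.03  1.75  1.21 -2.96] 0.16
1 4 100 [-0.32  1.28  0.21  1.92  1.07 -3.01] 0.13
1 4 -70 [ 0.61  1.26  0.18  1.8  -1.3   2.89] 0.17
1 4 -40 [ 0.61  1.1  -0.88 -1.71 -1.3   0.25] 0.17
1 8 50 [-0.35  1.09 -1.11 -1.81  1.2  -0.37] 0.12
1 8 90 [-0.35  1.14 -0.03  1.59  1.19 -2.78] 0.18
1 8 100 [-0.32  1.22  0.16  1.8   1.06 -2.89] 0.25
1 8 110 [-0.28  1.3   0.35  1.96  0.93 -2.95] 0.14
1 8 -80 [ 0.58  1.27  0.33  1.86 -1.14  2.83] 0.24
1 8 -70 [ 0.61  1.17  0.11  1.58 -1.28  2.65] 0.19
1 8 -40 [ 0.6   0.98 -0.89 -1.39 -1.27  0.47] 0.2
1 8 -30 [ 0.56  1.07 -1.01 -1.79 -1.07  0.26] 0.14
1 15 50 [-0.34  0.88 -1.12 -1.35  1.13 -0.6 ] 0.18
1 15 60 [-0.37  0.77 -0.94 -0.66  1.27 -1.02] 0.1
1 15 80 [-0.36  0.91 -0.34  0.93  1.25 -2.21] 0.12
1 15 90 [-0.34  1.02 -0.12  1.33  1.14 -2.51] 0.23
1 15 100 [-0.31  1.11  0.08  1.59  1.03 -2.68] 0.34
1 15 110 [-0.27  1.19  0.27  1.79  0.91 -2.79] 0.31
1 15 120 [-0.23  1.28  0.47  1.96  0.79 -2.87] 0.14
1 15 -90 [ 0.54  1.25  0.43  1.84 -0.98  2.73] 0.26
1 15 -80 [ 0.57  1.15  0.22  1.61 -1.1   2.59] 0.37
1 15 -70 [ 0.6   1.04 -0.01  
[... 1044 characters left out ...]
27  2.12] 0.1
-1 15 80 [-0.36  0.91 -0.34  0.93  1.25  0.93] 0.12
-1 15 90 [-0.34  1.02 -0.12  1.33  1.14  0.63] 0.23
-1 15 100 [-0.31  1.11  0.08  1.59  1.03  0.46] 0.34
-1 15 110 [-0.27  1.19  0.27  1.79  0.91  0.35] 0.31
-1 15 120 [-0.23  1.28  0.47  1.96  0.79  0.27] 0.14
-1 15 -90 [ 0.54  1.25  0.43  1.84 -0.98 -0.41] 0.26
-1 15 -80 [ 0.57  1.15  0.22  1.61 -1.1  -0.55] 0.37
-1 15 -70 [ 0.6   1.04 -0.01  1.26 -1.21 -0.8 ] 0.26
-1 15 -60 [ 0.61  0.89 -0.3   0.68 -1.3  -1.25] 0.17
-1 15 -50 [ 0.61  0.79 -0.64 -0.18 -1.29 -1.91] 0.18
-1 15 -40 [ 0.59  0.82 -0.88 -0.93 -1.19 -2.41] 0.28
-1 15 -30 [ 0.55  0.9  -1.03 -1.41 -1.01 -2.7 ] 0.27
-1 15 -20 [ 0.48  0.99 -1.14 -1.75 -0.8  -2.86] 0.16
```

Best option: set the weight back on the rest, regrasp with the tool tilted 20° towards the heavy end, and then place with the tool 20° below horizontal. That keeps good joint margin.

```bash
cat > s.py <<'E'
from bench import bot, imaging, solve_ik
from h import *
s=st(bot); X=[454,-177.]
print("low",bot.movel(X+[14.2],max_speed=70,threshold=5)); st(bot)
bot.grip(0.75,60); 
bot.movel(X+[70],max_speed=150)
c=np.array([453.9,-177,36.]); e,z=ori(104.7,70,-1); p=c+21*z
bot.movel(list(p+[0,0,55]),rot=e,max_speed=120); st(bot)
print("down",bot.movel(list(p),max_speed=80,threshold=6)); st(bot)
bot.grip(0.0,70); st(bot)
bot.movel(list(p+[0,0,200]),max_speed=150); s=st(bot)
e2,z2=ori(96,20,1); q=solve_ik(list(np.r_[PL,94+90]+21*z2),e2); print(s["qpos"].round(2),np.round(q,2))
cv2.imwrite("pics/s5.png",imaging.capture("scene"))
E
python3 s.py
```

```text
t 22.35 tcp [ 454. -177.   79.] f [-0.6 -0.  -2.1] op 0.365 fen [-183.7 -391.4   61. ]
low True
t 23.24 tcp [ 453.2 -176.6   14.4] f [-0.6  0.6  5.5] op 0.367 fen [-184.5 -391.    -3.6]
t 24.68 tcp [ 451.2 -169.8   69.6] f [ 0.3 -0.5  0. ] op 0.750 fen [-186.8 -384.3   51.6]
down False
t 25.52 tcp [ 452.3 -170.2   16.5] f [-0.3  0.8 -0.2] op 0.751 fen [-185.7 -384.6   -1.5]
t 25.91 tcp [ 452.4 -170.5   16.8] f [-0.7 -1.6  5.4] op 0.366 fen [-185.6 -384.9   -1.2]
t 27.39 tcp [ 451.6 -169.7  215.5] f [ 0.7 -0.2 -2.2] op 0.364 fen [-186.3 -384.2  197.5]
[-0.65  0.41 -0.17  1.27  0.21  0.64] [-0.31  0.87 -0.05  1.49  1.04 -2.48]
```

View pics/s5.png

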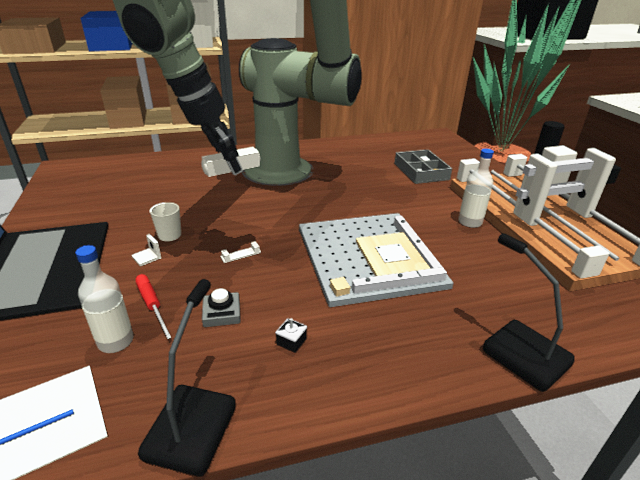

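Weight is held level by its middle. Swing to above the plate, upright.

```bash
cat > s.py <<'E'
from bench import bot, imaging, solve_ik
from h import *
e2,z2=ori(96,20,1); g=np.r_[PL,94]+21*z2
bot.move_ptp(list(g+[0,0,90]),e2); s=st(bot)
bot.movel(list(g+[0,0,25]),max_speed=80); s=st(bot);print(s["qpos"].round(2))
for n in ("scene","top"):
    i=imaging.capture(n);cv2.imwrite(f"pics/{n}6.png",i)
    if n=="scene": crop(i,300,130,460,290,4,"pics/s6c.png")
E
python3 s.py
```

```text
t 30.07 tcp [566.1 171.  176.9] f [-0.5 -0.2 -2.7] op 0.366 fen [-82.1 -40.2 158.9]
t 31.02 tcp [566.3 171.2 112.1] f [-0.9 -0.3 -1.9] op 0.367 fen [-82.  -40.   94.1]
[-0.31  0.96 -0.06  1.39  1.04 -2.48]
```

View pics/s6c.png

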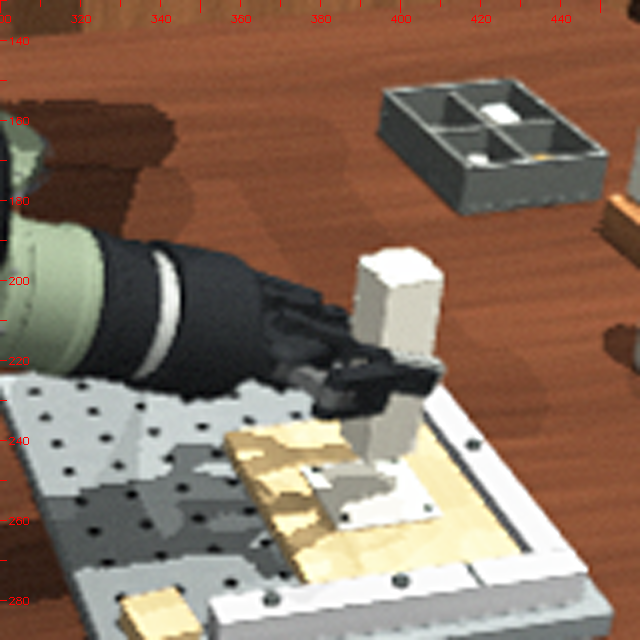

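View pics/top6.png

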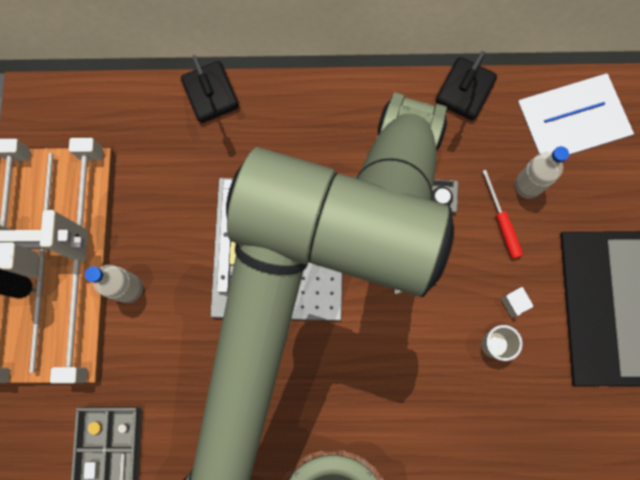

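```bash
python3 - <<'E'
from bench import imaging
from h import *
s=imaging.camera_model("scene")
c=np.array([568.1,151.6]); a=np.radians(96); d=np.array([np.cos(a),np.sin(a)]); n=np.array([-d[1],d[0]])
for i in (-16,16):
  for j in (-16,16):
    q=c+i*d+j*n
    print(i,j,[((proj(s,[*q,z])-[300,130])*4).round(0) for z in (64+4,174+4)])
E
```

```text
-16 -16 [array([363., 455.]), array([387., 274.])]
-16 16 [array([334., 425.]), array([356., 247.])]
16 -16 [array([414., 444.]), array([442., 264.])]
16 16 [array([385., 414.]), array([409., 237.])]
```

```bash
python3 - <<'E'
from bench import imaging
from h import *
s=imaging.camera_model("scene")
i=cv2.imread("pics/scene6.png"); x0,y0,k=370,180,10
o=cv2.resize(i[y0:y0+60,x0:x0+70],None,fx=k,fy=k,interpolation=cv2.INTER_CUBIC)
c=np.array([568.1,151.6]); a=np.radians(96); d=np.array([np.cos(a),np.sin(a)]); n=np.array([-d[1],d[0]])
for u,v in ((-16,-16),(-16,16),(16,-16)):
    q=c+u*d+v*n
    p=[tuple(((proj(s,[*q,z])-[x0,y0]+.5)*k).astype(int)) for z in (64+3,174+3)]
    cv2.line(o,p[0],p[1],(0,0,255),1)
cv2.imwrite("pics/ov.png",o)
E
```

```text
(no output)
```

View pics/ov.png

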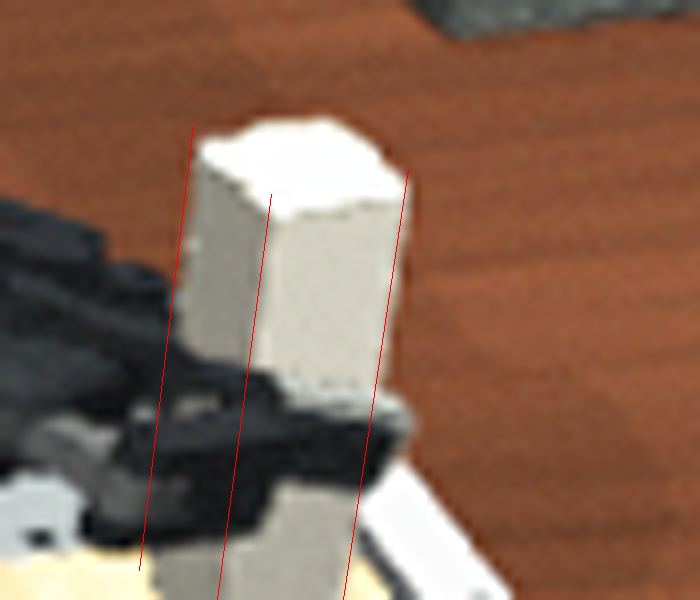

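The predicted upright edges run parallel to the seen ones. Set down and release.

```bash
cat > s.py <<'E'
from bench import bot, imaging, solve_ik
from h import *
e2,z2=ori(96,20,1); g=np.r_[PL,94]+21*z2
print(bot.movel(list(g+[0,0,6]),max_speed=40,threshold=5)); st(bot)
print(bot.movel(list(g+[0,0,-6]),max_speed=12,threshold=3.5)); s=st(bot)
cv2.imwrite("pics/s7.png",imaging.capture("scene"))
crop(cv2.imread("pics/s7.png"),340,160,450,270,6,"pics/s7c.png")
E
python3 s.py
```

```text
False
t 31.75 tcp [566.  171.3  92.6] f [-0.2 -0.9 -1.7] op 0.370 fen [-82.3 -39.9  74.6]
True
t 32.33 tcp [566.2 171.2  87.3] f [ 0.5 -1.7  5. ] op 0.369 fen [-82.1 -39.9  69.3]
```

View pics/s7c.png

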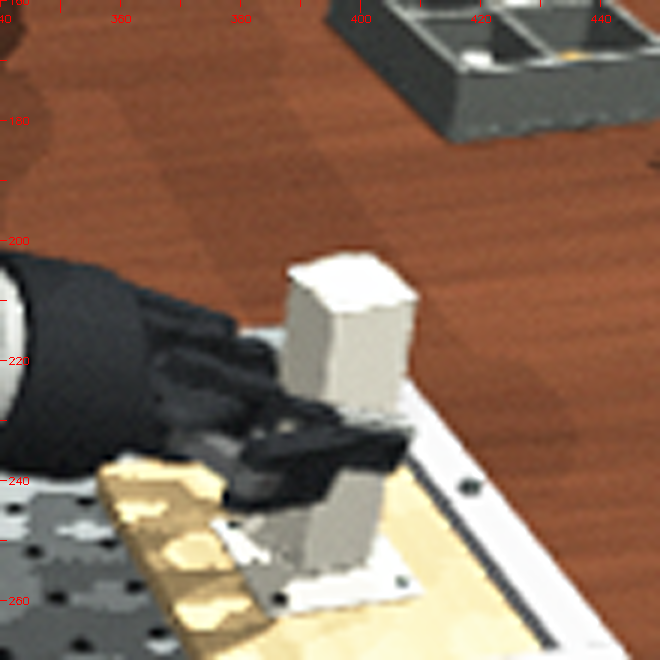

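```bash
cat > s.py <<'E'
from bench import bot, imaging, solve_ik
from h import *
e2,z2=ori(96,20,1)
bot.grip(0.45,20); bot.dwell(0.5)
i=imaging.capture("scene"); crop(i,340,160,450,270,5,"pics/s8a.png")
bot.grip(0.95); st(bot)
p=bot.get_state()["tcp_pos"]
bot.movel(list(p-110*z2),max_speed=100); st(bot); bot.dwell(0.3)
i=imaging.capture("scene"); crop(i,340,160,450,270,5,"pics/s8b.png")
a=cv2.imread("pics/s8a.png");b=cv2.imread("pics/s8b.png")
cv2.imwrite("pics/s8.png",cv2.resize(np.hstack([a,b]),(800,400)))
E
python3 s.py
```

```text
t 33.67 tcp [565.5 171.3  86.3] f [ 0.7  0.6 -0. ] op 0.954 fen [-82.8 -39.9  68.3]
t 34.92 tcp [576.   69.  123.8] f [ 0.   0.4 -1.2] op 0.948 fen [ -69.2 -141.8  105.8]
```

View pics/s8.png

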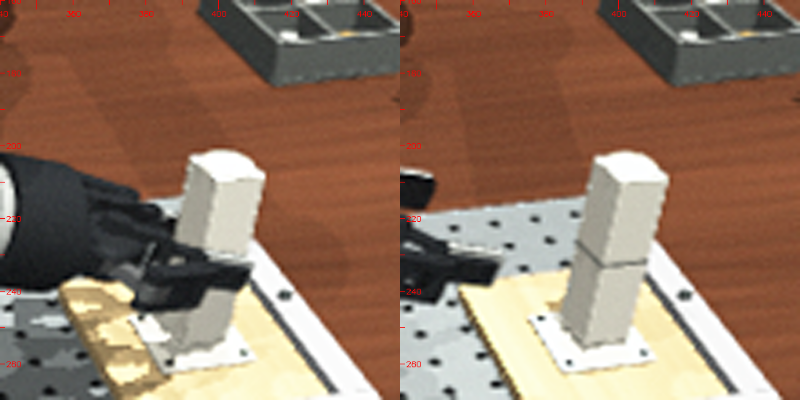

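The weight stands upright by itself. Now the button.

```bash
cat > s.py <<'E'
from bench import bot, imaging, solve_ik
from h import *
try: bot.movel([580,20,240],max_speed=180)
except bot.IKError: bot.movel([578,45,200],max_speed=180)
s=st(bot);print(s["qpos"].round(2))
o=[np.pi,0,-1.6]
print(np.round(solve_ik([631,-232,140],o),2))
bot.grip(0.0,40)
bot.move_ptp([560,-150,230],o); st(bot)
i=imaging.capture("top");cv2.imwrite("pics/t9.png",i)
bot.movel([631,-232,80],max_speed=180); s=st(bot);print(s["qpos"].round(2))
cv2.imwrite("pics/w9.png",imaging.capture("wrist")); cv2.imwrite("pics/s9.png",imaging.capture("scene"))
E
python3 s.py
```

```text
t 36.12 tcp [579.7  20.3 239.3] f [-0.2  0.1 -0.1] op 0.951 fen [ -64.  -190.4  221.3]
[-0.52  0.93  0.23  1.88  0.87 -2.7 ]
[-0.46  0.62  0.03  0.99  0.   -2.  ]
t 37.69 tcp [ 559.  -149.2  229.5] f [ 0.1  1.3 -1.1] op 0.001 fen [ -79.6 -360.5  211.5]
t 38.92 tcp [ 631.2 -231.8   80.8] f [ 0.2 -0.2  1.4] op -0.003 fen [  -4.9 -440.9   62.8]
[-0.46  0.67 -0.03  0.87  0.   -2.  ]
```

View pics/w9.png

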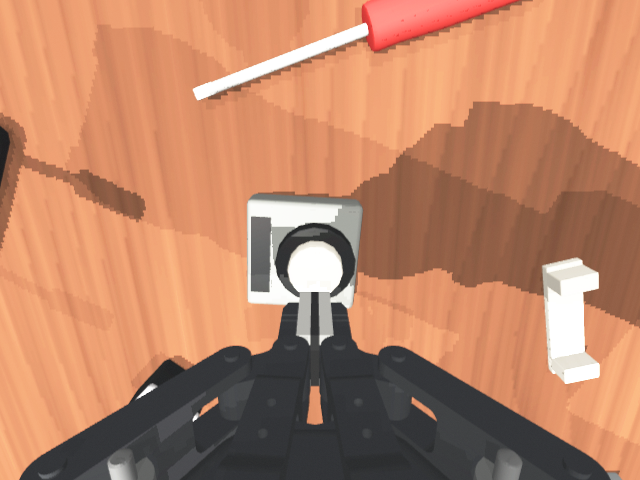

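View pics/s9.png

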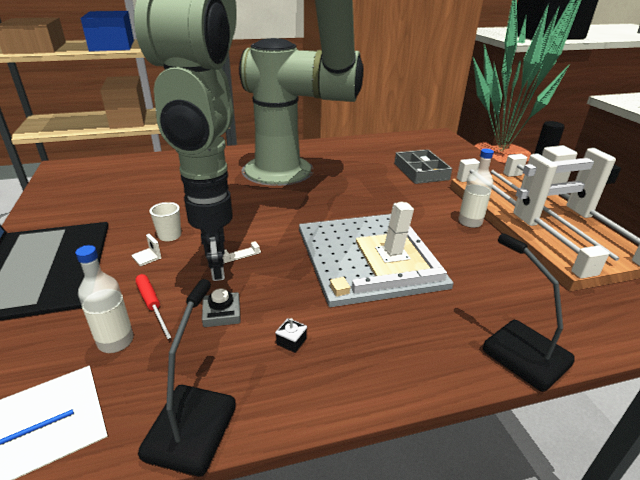

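View pics/t9.png

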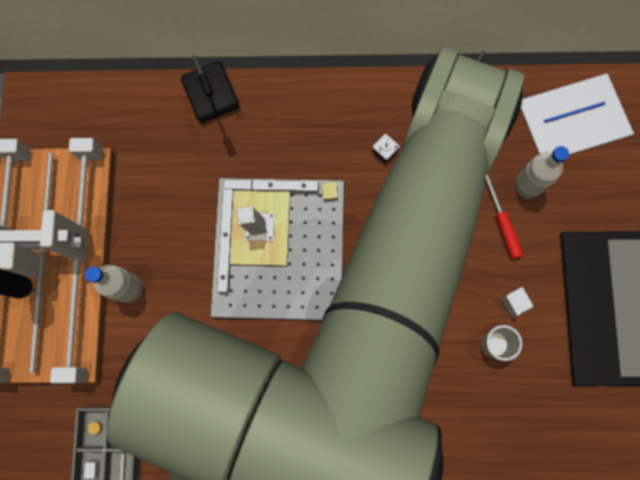

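The fingers are over the button and the weight and panel are in place. Press.

```bash
cat > s.py <<'E'
from bench import bot, imaging, solve_ik
from h import *
print(bot.movel([631,-232,34],max_speed=30,threshold=13)); st(bot)
bot.dwell(0.3); st(bot)
cv2.imwrite("pics/s10.png",imaging.capture("scene"))
E
python3 s.py; python3 -c "
import cv2;from h import *
crop(cv2.imread('pics/s10.png'),190,260,260,330,8,'pics/s10c.png')"
```

```text
True
t 40.31 tcp [ 630.8 -231.9   38.1] f [-0.8 -0.1  4.4] op 0.002 fen [  -5.3 -441.    20.1]
t 40.61 tcp [ 630.8 -231.9   38.1] f [-1.3  0.2  5.9] op 0.001 fen [  -5.3 -441.    20.1]
```

View pics/s10c.png

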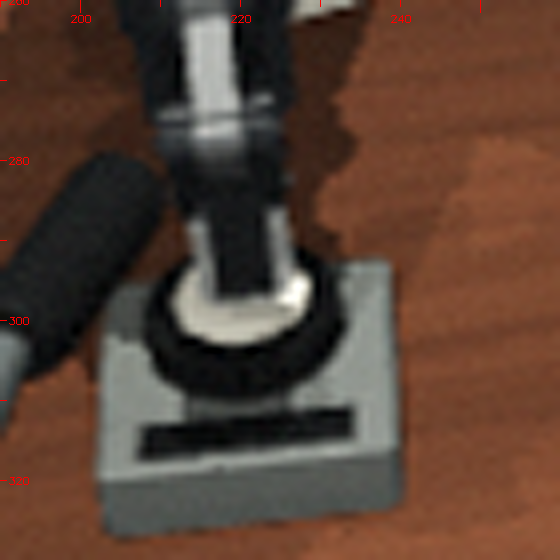

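The 13 N stop and the picture suggest the button is nearly flush. I'll push once more to be certain it bottoms, then release.

```bash
cat > s.py <<'E'
from bench import bot, imaging, solve_ik
from h import *
print(bot.movel([631,-232,33.5],max_speed=15,threshold=18)); st(bot)
bot.dwell(0.3); st(bot)
i=imaging.capture("scene");crop(i,190,260,260,330,6,"pics/s11a.png")
bot.movel([631,-232,80],max_speed=80)
bot.movel([540,-170,230],max_speed=200); bot.dwell(0.3); st(bot)
i=imaging.capture("scene");cv2.imwrite("pics/s11.png",i);crop(i,190,260,260,330,6,"pics/s11b.png")
j=imaging.capture("top");cv2.imwrite("pics/t11.png",j); crop(j,205,170,355,325,4,"pics/t11c.png")
a=cv2.imread("pics/s11a.png");b=cv2.imread("pics/s11b.png")
c=cv2.resize(i[180:280,340:440],(420,420),interpolation=cv2.INTER_CUBIC)
cv2.imwrite("pics/s11x.png",cv2.resize(np.hstack([a,b,c]),(798,266)))
E
python3 s.py
```

```text
True
t 40.88 tcp [ 630.9 -231.9   38.1] f [-1.6  0.5  6.8] op -0.000 fen [  -5.3 -441.    20.1]
t 41.18 tcp [ 630.8 -231.9   38.1] f [-1.8  0.1  7.7] op -0.003 fen [  -5.3 -441.    20.1]
t 43.31 tcp [ 539.9 -170.1  229.2] f [ 0.2 -0.6 -0.1] op 0.002 fen [ -98.1 -381.9  211.2]
```

View pics/s11x.png

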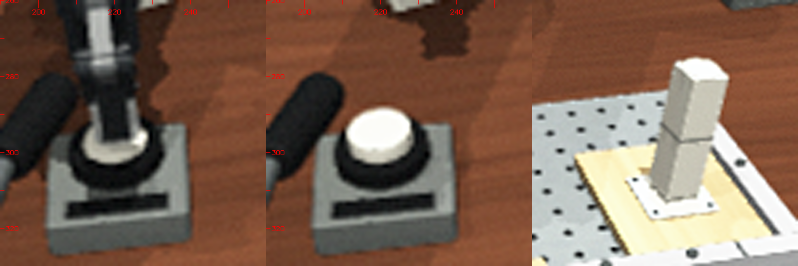

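View pics/t11c.png

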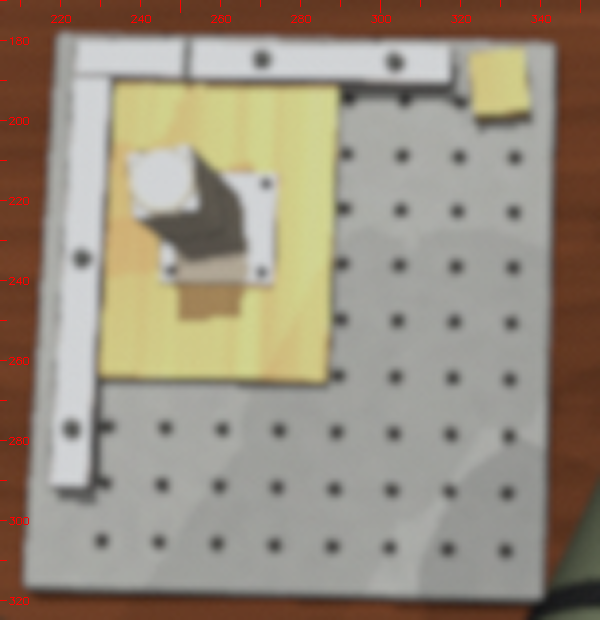

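View pics/s11.png

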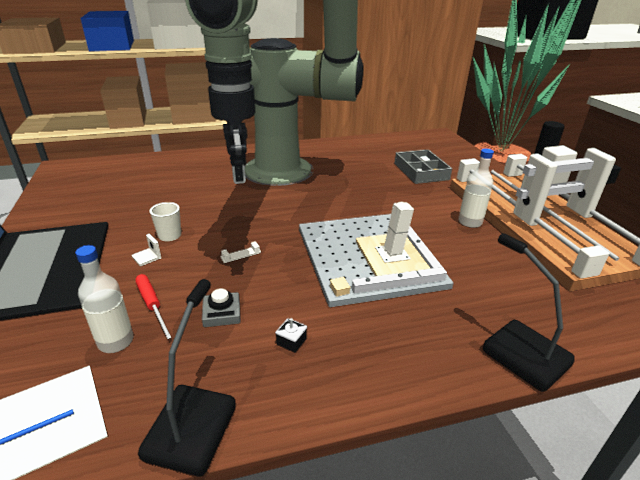

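```bash
python3 - <<'E'
from bench import imaging
from h import *
m=imaging.camera_model("top");s=imaging.camera_model("scene")
C=lambda x,y,z:px(m,205+x/4,170+y/4,z)
print("top",C(162,180,150).round(1),"plate",PL)
P=np.mean([C(113,82,30),C(340,86,30),C(328,383,30),C(100,377,30)],0);print(tofen(P).round(1))
# scene pixels of axis: top tip centre, midline
for z in (34,94,150): print(z,proj(s,[*PL,z]).round(1))
E
```

```text
top [564.3 164.4 150. ] plate [568.1 151.6]
[-79.7 -60.   12. ]
34 [391.8 251.3]
94 [394.9 228.5]
150 [397.9 205.8]
```

```bash
python3 - <<'E'
from bench import imaging
from h import *
T=imaging.camera_model("top");S=imaging.camera_model("scene")
def draw(im,m,x0,y0,w,h,k,c,col,o=None):
    if o is None: o=cv2.resize(im[y0:y0+h,x0:x0+w],None,fx=k,fy=k,interpolation=cv2.INTER_CUBIC)
    a=np.radians(96); d=np.array([np.cos(a),np.sin(a)]); n=np.array([-d[1],d[0]])
    for z in (39,94,149):
        pts=[((proj(m,[*(np.array(c)+16*u*d+16*v*n),z])-[x0,y0]+.5)*k).astype(int) for u,v in ((1,1),(1,-1),(-1,-1),(-1,1))]
        cv2.polylines(o,[np.array(pts)],True,col,1)
    return o
s=cv2.imread("pics/s11.png");t=cv2.imread("pics/t11.png")
a=b=None
for c,col in (((568.1,151.6),(0,0,255)),((565.5,160),(255,0,0))):
    a=draw(s,S,365,190,60,75,7,c,col,a); b=draw(t,T,230,195,50,70,7,c,col,b)
h=min(len(a),len(b));cv2.imwrite("pics/ov2.png",np.hstack([a[:h],b[:h]]))
E
```

```text
(no output)
```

View pics/ov2.png

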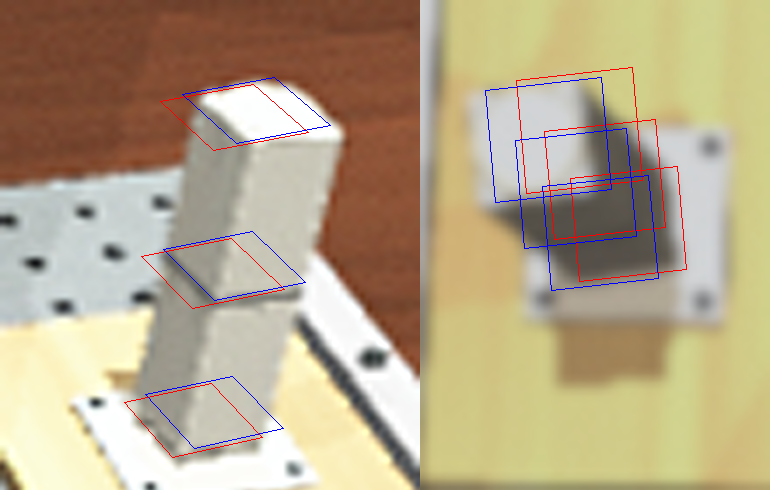

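The overlay suggests a slight lean (base about 4 mm off centre, top about 13 mm). I'll check whether it is moving and fit the lean properly.

```bash
python3 - <<'E'
from bench import bot,imaging
from h import *
im=[]
for k in range(4):
    im.append(imaging.capture("scene")); bot.dwell(0.17)
t=imaging.capture("top")
print(bot.get_state()["t"])
print([int(np.abs(i[190:265,365:425].astype(int)-im[0][190:265,365:425]).max()) for i in im], int(np.abs(im[0][190:265,365:425].astype(int)-cv2.imread("pics/s11.png")[190:265,365:425]).max()))
crop(im[-1],365,190,425,265,8,"pics/e1.png"); crop(t,225,195,285,260,9,"pics/e2.png")
E
```

```text
44.325
[0, 9, 11, 11] 11
```

View pics/e1.png

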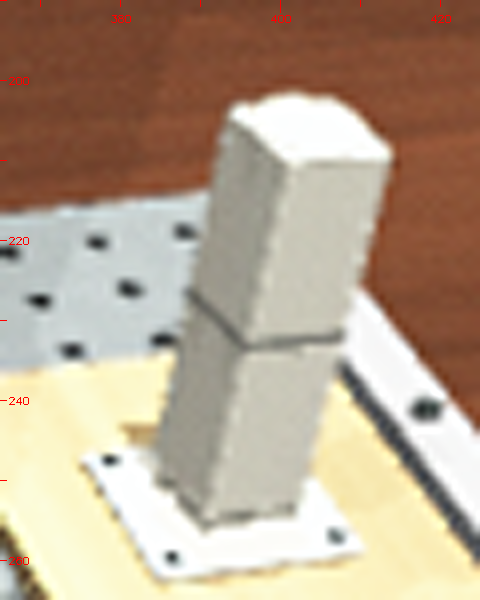

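View pics/e2.png

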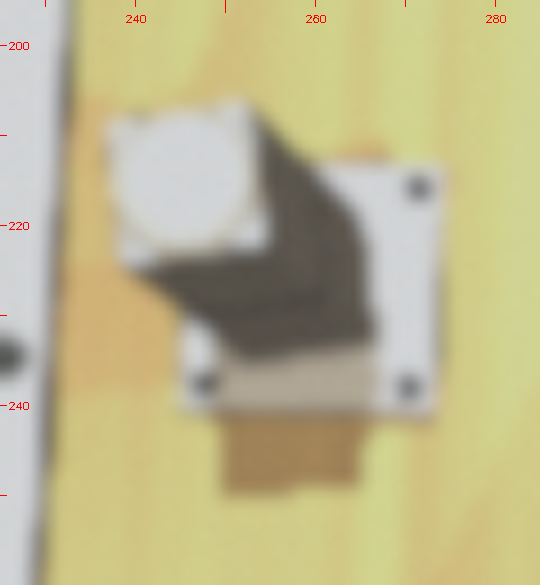

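```bash
python3 - <<'E'
from bench import imaging
from h import *
from scipy.optimize import least_squares
T=imaging.camera_model("top");S=imaging.camera_model("scene")
sc=lambda x,y:(365+x/8-.4,190+y/8-.4); tp=lambda x,y:(225+x/9-.4,195+y/9-.4)
O=[]
for l,pts in ((55,[(290,165),(391,157),(228,118)]),(0,[(246,347),(344,335),(190,290)]),(-55,[(205,528),(295,512),(157,483)])):
    for (u,v),p in zip([(1,-1),(1,1),(-1,-1)],pts): O.append((S,(16*u,16*v,l),sc(*p)))
for (u,v),p in zip([(1,1),(1,-1),(-1,-1),(-1,1)],[(105,122),(250,100),(270,245),(125,268)]): O.append((T,(16*u,16*v,55),tp(*p)))
for (u,v),p in zip([(-1,1),(-1,-1)],[(245,358),(375,345)]): O.append((T,(16*u,16*v,-55),tp(*p)))
def f(q,use):
    M=R.from_rotvec([q[3],q[4],0])*R.from_euler("z",q[5]); r=[]
    for i,(c,p,o) in enumerate(O):
        if use(c): r+=list(proj(c,M.apply(p)+[q[0],q[1],q[2]])-o)
    return r
for n,u in (("both",lambda c:True),("scene",lambda c:c is S),("top",lambda c:c is T)):
    r=least_squares(f,[568,152,94,0,0,.1],args=(u,),loss="soft_l1")
    print(n,r.x.round(3),"lean deg",np.degrees(np.hypot(*r.x[3:5])).round(1),"rms",np.sqrt(np.mean(np.square(f(r.x,u)))).round(2))
E
```

```text
both [ 5.67432e+02  1.59570e+02  9.06280e+01 -1.05000e-01 -3.80000e-02
  1.15000e-01] lean deg 6.4 rms 0.58
scene [ 5.45419e+02  1.71170e+02  7.48080e+01 -1.43000e-01 -9.80000e-02
  1.15000e-01] lean deg 9.9 rms 0.61
top [ 5.68455e+02  1.60411e+02  8.64400e+01 -1.00000e-01 -3.50000e-02
  1.26000e-01] lean deg 6.1 rms 0.23
```

```bash
cat > fit.py <<'E'
from bench import imaging
from h import *
from scipy.optimize import least_squares
T=imaging.camera_model("top");S=imaging.camera_model("scene")
sc=lambda x,y:(365+x/8-.4,190+y/8-.4); tp=lambda x,y:(225+x/9-.4,195+y/9-.4)
O=[]
for l,pts in ((55,[(290,165),(391,157),(228,118)]),(0,[(246,347),(344,335),(190,290)]),(-55,[(205,528),(295,512),(157,483)])):
    for (u,v),p in zip([(1,-1),(1,1),(-1,-1)],pts): O.append((S,(16*u,16*v,l),sc(*p)))
for (u,v),p in zip([(1,1),(1,-1),(-1,-1),(-1,1)],[(105,122),(250,100),(270,245),(125,268)]): O.append((T,(16*u,16*v,55),tp(*p)))
for (u,v),p in zip([(-1,1),(-1,-1)],[(245,358),(375,345)]): O.append((T,(16*u,16*v,-55),tp(*p)))
def f(q,use,w=0):
    M=R.from_rotvec([q[3],q[4],0])*R.from_euler("z",q[5]); r=[]
    for i,(c,p,o) in enumerate(O):
        if use(c): r+=list(proj(c,M.apply(p)+[q[0],q[1],94])-o+(q[6:8] if c is S else q[8:10]))
    return r+[0.4*v for v in q[6:10]]+[.03*(q[0]-568)]
for n,u in (("both",lambda c:True),("scene",lambda c:c is S),("top",lambda c:c is T)):
    r=least_squares(f,[568,152,94,0,0,.1,0,0,0,0],args=(u,),loss="soft_l1")
    print(n,r.x.round(3),"lean deg",np.degrees(np.hypot(*r.x[3:5])).round(1),"cost",r.cost.round(2), np.round(f(r.x,u),1))
E
python3 fit.py
```

```text
both [ 5.67182e+02  1.58972e+02  8.90500e+01 -1.04000e-01 -3.80000e-02
  1.17000e-01  6.70000e-02  1.33800e+00 -1.23000e-01  2.63000e-01] lean deg 6.4 cost 4.0 [-0.2 -0.   0.2 -0.1 -0.4 -0.8  0.1  0.5  0.5  0.6 -0.5  0.6  0.3 -0.2
  1.4  0.2 -1.  -2.   0.2  0.   0.2 -0.  -0.3  0.1 -0.4 -0.1 -0.1  0.3
  0.4 -0.4  0.   0.5 -0.   0.1 -0. ]
scene [ 5.68214e+02  1.58518e+02  1.06856e+02 -1.12000e-01 -4.50000e-02
  1.12000e-01  5.80000e-02  1.11100e+00  0.00000e+00  0.00000e+00] lean deg 6.9 cost 3.54 [-0.1 -0.2  0.3 -0.2 -0.3 -0.9  0.   0.4  0.5  0.7 -0.5  0.6  0.1 -0.1
  1.3  0.4 -1.1 -1.9  0.   0.4  0.   0.   0. ]
top [ 5.66686e+02  1.59363e+02  1.43105e+02 -9.90000e-02 -3.70000e-02
  1.26000e-01  0.00000e+00 -0.00000e+00 -1.00000e-03  3.50000e-02] lean deg 6.0 cost 0.33 [ 0.2  0.1  0.2 -0.1 -0.1  0.  -0.3 -0.  -0.2  0.4  0.2 -0.5  0.  -0.
 -0.   0.  -0. ]
```

Both cameras independently put the lean at 6.0–6.9°, below the 8.5° limit. The weight is still and its middle is about 8 mm from the plate centre. The button is up and the panel is home, so I'm handing in.

```bash
python3 -c "
from bench import bot
bot.sign_off()"
```

```text
the job is handed in; nothing more can be done
```

All four steps are done and the job is handed in at about 44 s of the 72 s limit. The one thing not as good as it should be is that the weight stands with a slight lean.

- **Panel:** I pushed it home against both bars with closed fingers. Its centre last measured (-79.7, -60.0) mm in the fence frame, against a target of (-80, -60).
- **Heavy end:** I lifted the weight level by its middle. The wrist read -2.44 N and a torque of (-0.066, -0.017) N·m, which puts the heavy end at the +y end. I set it back on the rest, regripped with the tool tilted, and stood it heavy end down on the white plate.
- **Weight:** It stands by itself and the camera pictures show no movement, its middle about 8 mm from the plate centre (limit 22 mm). Both cameras agree on a steady lean of about 6–7°. That is inside the 8.5° limit but not perfectly upright; I don't know why it leans, and I left it alone rather than risk toppling it.
- **Button:** I pressed it twice. Both times the fingers stopped at the same height (38.1 mm), the second time against an 18 N rise with no further movement, so it was right down. The picture afterwards shows it up again.
- **Other objects:** In the last pictures the loose things look where they were at the start; I did not measure their positions.

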